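# Third hand: hold a beam-splitter housing against the sprung stop

## Task

Be my third hand: pick the black beam-splitter housing off the white pad and set it flat on the fixture's bed between the two rails, still clear of the sprung stop, its flat back facing the stop and its round collar facing away. Then slide it up and press it squarely and steadily against the stop with about 8 N, so that the stop gives half its 20 mm travel (pointer between the two ridges of the scale bar) and is never driven to the end. Finish while still holding it pressed like that, for me to tighten the thumbscrews; leave the other things where they are.

Things in the scene. Friction and masses are not known exactly. Their poses are not given: they have to be found in the camera images.
- housing: Black box-shaped housing, 40 x 40 mm in plan, 60 mm tall, about 0.2 kg, upright at the start. Origin: centre of its underside; z up. On its -x face a round aluminium collar, 26 mm across, sticks out 12 mm, its centre 32 mm above the underside; the +x face is the flat back. The two y faces are bare: grip across them (40 mm), fingers closing along y. Pressed hard onto the bed it drags and tips.
- collar (a point): Centre of the outer end of the housing's collar: 32 mm from the housing's axis along its -x, 32 mm above its underside.
- pad: Thin white plastic pad fixed to the bench, 150 x 130 x 4 mm, on which the housing starts. Origin: centre of its underside.
- fixture: Aluminium alignment fixture screwed to the bench. Base plate 210 (x) x 130 (y) x 12 mm; origin: centre of its underside, z up, +x along the channel towards the stop. Its top, the bed, is at z = 12 mm. Behind the stop a guide block, 50 mm wide, to z = 56 mm, at x = 80 to 96 mm. Thumbscrews stick out of the rails' outer sides at x = 0, to y = +-56 mm, below z = 28 mm.
- channel (a point): Point on the bed between the rails, at x = -30 mm, y = 0, z = 12 mm of the fixture, same axes: a housing set down with its origin here is 45 mm clear of the stop. The rails run along x from 15 mm behind this point to 60 mm ahead, 15 mm tall, 12 mm thick, 47 mm apart inside; their mouth flares outwards over 30 mm more at the -x end.
- stop (a joint): How far the sprung stop plate is pushed back, m: 0 at rest, grows as it is pushed towards the fixture's +x, mechanical end at 0.020. Spring 800 N per m, no preload: 4.8 N at 0.006, 8 N at 0.010, 11.2 N at 0.014. A thin steel pointer on the plate, over the scale bar, is between the bar's two ridges at 0.006 to 0.014.
- stop_face (a point): Centre of the stop plate's front face, on which the flat back presses; moves with the stop; axes as the fixture's. At rest at x = 35, y = 0, z = 36 mm of the fixture. Plate 38 mm wide (y), from z = 14 to 58 mm, 8 mm thick. Beside it on the fixture is a scale bar (x = 27 to 77, y = 28 to 40 mm, top at z = 28 mm) with two 4 mm ridges.
- objective: Bystander: steel microscope objective standing on the bench, 34 mm across, 46 mm tall. Origin: centre of its underside. To be left alone.
- slide_box: Bystander: closed blue slide box, 100 x 85 x 32 mm. Origin: centre of its underside. To be left alone.
- dish: Bystander: shallow white dish, 90 mm across, 16 mm tall. Origin: centre of its underside. To be left alone.
Mind the look-alikes: they are no part of the job. Several things look just like the housing: the one meant starts farthest from the robot's base.

How it is judged:
On the way, in this order (a step that is already met when the one before it is completed fails the run):
1. the housing stands on the bed between the rails, flat back towards the stop, clear of the stop (z of housing in the frame of fixture between 0.009 and 0.015 m and y of housing in the frame of fixture between -0.006 and 0.006 m and angle between housing's own z axis and vertical below 0.1 rad and angle between the x axis of housing and the x axis of fixture, either way round below 0.17 rad and x of collar in the frame of stop_face below -0.045 m and x of collar in the frame of stop_face below -0.055 m and x of housing in the frame of fixture above -0.075 m and value of joint stop below 0.002 m), for 0.2 s.
2. the housing is pressed against the stop within the force band for 1.5 s (z of housing in the frame of fixture between 0.009 and 0.015 m and y of housing in the frame of fixture between -0.006 and 0.006 m and angle between housing's own z axis and vertical below 0.1 rad and angle between the x axis of housing and the x axis of fixture, either way round below 0.17 rad and x of collar in the frame of stop_face below -0.045 m and value of joint stop between 0.006 and 0.014 m and contact force between housing and stop between 3.5 and 13 N and contact force between housing and the fingers above 1 N), for 1.5 s.
At the end, for the whole second after the job is handed in: Housing flat on the bed (3 mm, tilt < 0.10 rad), between the rails (6 mm of the centre line, square within 0.17 rad), collar away from the stop, touched by the fingers, pushing the stop back 6 to 14 mm (about 5 to 11 N); bystanders within 30 mm of their start (all of step 2 and distance of each of objective, slide_box, dish from where it was at the start of the episode below 0.03 m); the arm keeps its last pose, push and grip.
It fails at once if the stop is driven to the end of its travel (value of joint stop above 0.019 m).
It fails at once if the objective is moved (distance of objective from where it was at the start of the episode above 0.03 m).
It fails at once if the slide box is moved (distance of slide_box from where it was at the start of the episode above 0.03 m).
It fails at once if the dish is moved (distance of dish from where it was at the start of the episode above 0.03 m).
It also fails if it takes over 51 s, if anything falls off the work surface, if the arm or the gripper's body presses on something with over 40 N, if the wrist force passes 120 N, or if a joint passes its speed limit or range.

## Robot

A 6-joint arm with a two-finger parallel gripper is mounted at the origin on the work surface. World frame = base frame: x ahead of the robot, y to its left, z up, the work surface at z = 0. Lengths are in m, angles in rad, forces in N, time in s.
With the tool pointing down it reaches from about 0.3 to 0.875 m from the base axis. Payload 6.4 kg.
Tool frame: the origin (TCP) lies midway between the tips of the shut fingers; the grasp point (between the pads) lies 19 mm behind it (grip_depth is the distance from the TCP to the grasp point, in m); z points along the fingers, y is the line along which they close (so a half turn about z gives the same grasp; the last joint's range is limited). The gripper opens to 88 mm and grips with 3 to 60 N. Pads are 18 mm wide; open, the fingers measure 123 mm over their backs; the gripper's body (75 mm by 187 mm) begins 45 mm behind the grasp point.
Start: joints at [0.981, 0.181, 1.607, -0, 1.354, -0.206], TCP at [0.215, 0.533, 0.239] pointing down, gripper open.
Joint ranges: [-2.99, 2.99], [-0.89, 2.07], [0.3, 2.58], [-1.14, 4.28], [0, 2.63], [-3.12, 3.12]. Speed limits (rad/s): [2.57, 2.57, 3.01, 3.14, 3.14, 3.14].

## Interface

Orientations are given as a unit quaternion [x, y, z, w].
In Python, from rig import * gives the robot as it stands.
- The arm moves only by the tool arm_command, never from a script. Its argument "moves" is one flat list of numbers, 6 for each row, row after row: the shift along the tool's x, y, z in units of 25 mm (1.0 is 25 mm), then the turn, a rotation vector about the tool's x, y, z in units of 6 degrees (1.0 is 6 degrees). In form: [tx, ty, tz, wx, wy, wz, tx, ty, tz, wx, wy, wz, ...]. A call has 1 to 10 rows; each row is the pose to reach, as a shift and turn from the pose commanded when the call began, along the tool's axes at that moment; what a row does not reach only later rows make up. A row lasts 1/10 s, in which the tool goes at most 50 mm and 8.59 degrees, less where a joint would pass 70% of its speed; a pose out of reach is approached as far as the arm can. A call with a gripper value outside its range is refused whole. "fingers" is the finger opening in mm, from 0 to 88.1, set as the call begins (left out, the last holds). The fingers move at their own pace and stop on an object; "force" is the grip in N (left out, the last holds). Time passes only in rows, so rows that repeat a pose let the fingers close. It gives the time, the measured TCP pose, the force, the opening and the grip force at its end, in the units of the state.
- get_state(): the state, without advancing time (a new reading comes with each control period).
- snapshot(name): name is "side" or "top" or "wrist"; returns a dict with "pixels" (384x512x3 uint8, red, green, blue), "mtx" (3x3 intrinsics, pixels), "distortion" ([k1, k2, p1, p2, k3] as OpenCV has them; the pictures are not rectified), "rvec" (rotation vector, rad) and "tvec" (3), from world to camera coordinates, as OpenCV has them; the wrist camera has in their place "mount" (4x4, takes a point from camera to tool coordinates, whose origin is the TCP and whose axes are the flange's). Camera axes: x right, y down, z forward; pixel columns grow to the right and rows downward; lengths in m; the calibration is good to about 2 mm. A picture is of the moment at which its call begins: read the wrist's pose just before it. There is no depth.
- close_job(): hands the job in; it is judged then, once.
The state is a dict: "time": time; "q": joint angles; "dq": joint speeds; "joint_efforts": joint torques, N m; "tcp_pos": TCP position; "tcp_rot": TCP orientation; "force": force on the tool from outside, world axes, zero at the start; "wrist_torque": the same for the moment, N m; "gripper_width": finger opening in m; "gripper_force": force on a finger pad.
Only numpy, scipy, OpenCV 4.12 (cv2) and the standard library are available. Lean on these libraries where they do the work, as an engineer would, in place of code of your own. Each camera call takes 0.05 s, during which the arm holds its last target. There are 200 camera calls.

## Working session

There is one attempt and no reset: what is moved stays moved. The work goes in short steps, Python scripts to look and compute and a tool call to move; the robot and the scene stay as the last step left them, time stands still between calls to the robot, and variables do not carry over. Pictures are saved under pics/ and viewed, at most 10 in all, crops included, and the job is handed in when it is done.

Besides the shell and the picture viewer there is one more tool, called after ">>>" by a JSON object that holds its "op" and its "data". arm_command: Moves the arm, as the interface text tells. Its arguments: {"type":"object","properties":{"moves":{"type":"array","items":{"type":"number"}},"fingers":{"type":"number"},"force":{"type":"number"}},"required":["moves"]}

```bash
mkdir -p pics
python3 - <<'E'
from rig import *
import cv2
for n in ("top","side"):
    s=snapshot(n); cv2.imwrite(f"pics/{n}0.png",cv2.resize(s["pixels"][:,:,::-1],(800,600),interpolation=cv2.INTER_CUBIC))
    import numpy as np
    R=cv2.Rodrigues(np.array(s["rvec"]))[0]; print(n,-R.T@np.array(s["tvec"]).ravel(), s["mtx"],s["distortion"])
print(get_state())
E
```

```text
top [ 0.25819663 -0.00259658  1.42225631] [[424.60607267   0.         258.19038255]
 [  0.         424.60607267 185.34097993]
 [  0.           0.           1.        ]] [-0.11997974  0.          0.          0.          0.        ]
side [0.43844113 0.78904669 1.00119291] [[470.89226415   0.         258.67365571]
 [  0.         470.89226415 194.02282628]
 [  0.           0.           1.        ]] [-0.02774452  0.          0.          0.          0.        ]
{'time': 0.1, 'q': array([ 9.80699828e-01,  1.81467371e-01,  1.60787918e+00, -2.57907521e-05,
        1.35379785e+00, -2.06333588e-01]), 'dq': array([ 5.24349193e-05, -2.96663590e-04, -1.35654929e-03,  3.99293686e-04,
        9.11457395e-04, -1.00434087e-03]), 'joint_efforts': array([ 1.38466885e-04, -4.34822953e+01, -3.42695582e+01,  7.03080883e-02,
        3.40800569e-02, -7.97928294e-06]), 'tcp_pos': array([0.21502816, 0.53277194, 0.23791381]), 'tcp_rot': array([ 1.90703364e-01,  9.81647403e-01, -7.20049641e-04, -2.89258647e-04]), 'force': array([-0.52165219, -0.25270434, -0.36683747]), 'wrist_torque': array([0.04131263, 0.04401534, 0.02027449]), 'gripper_force': 0.0, 'gripper_width': 0.0882434047482814}
```

View pics/top0.png

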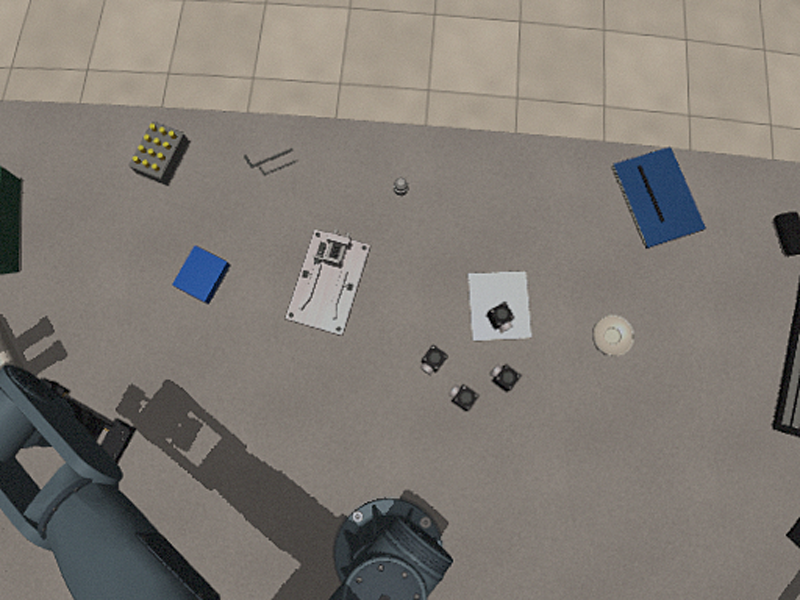

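View pics/side0.png

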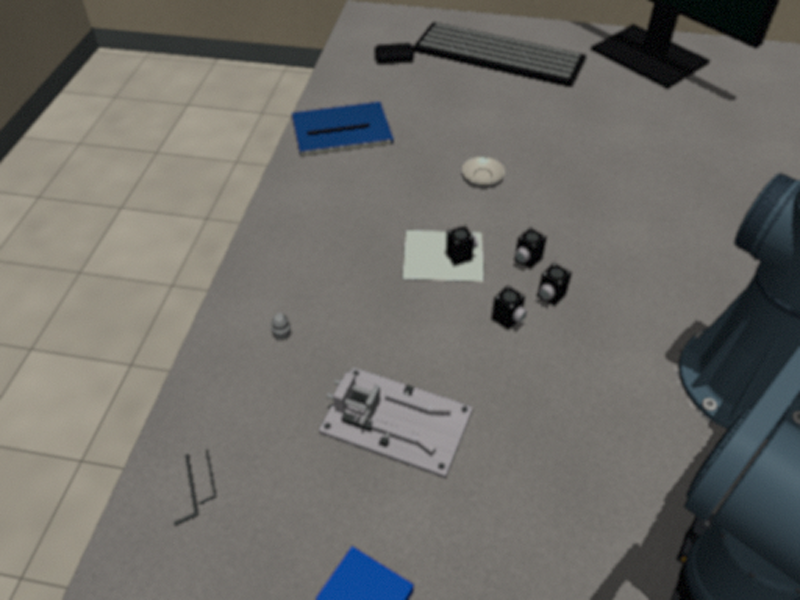

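The top view shows the fixture at about (329,282), with its stop end up. The target housing is on the white pad at (500,316), collar towards the lower right, and three look-alikes sit nearer the base. I'll enlarge those areas next.

```bash
cat > h.py <<'E'
from rig import *
import cv2, numpy as np
def ray(s,uv,z):
    """pixel (full-res of 512x384) -> world point at height z"""
    R=cv2.Rodrigues(np.array(s["rvec"]))[0]; t=np.array(s["tvec"]).ravel()
    c=-R.T@t
    p=cv2.undistortPoints(np.array([[uv]],float),np.array(s["mtx"]),np.array(s["distortion"]))[0,0]
    d=R.T@np.array([p[0],p[1],1]); return c+d*(z-c[2])/d[2]
def proj(s,P):
    return cv2.projectPoints(np.array(P,float),np.array(s["rvec"]),np.array(s["tvec"]),np.array(s["mtx"]),np.array(s["distortion"]))[0][:,0]
E
python3 - <<'E'
from h import *
s=snapshot("top"); im=s["pixels"][:,:,::-1]
a=cv2.resize(im[140:220,175:245],None,fx=7,fy=7,interpolation=cv2.INTER_CUBIC)  # fixture
b=cv2.resize(im[165:225,290:350],(420,420),interpolation=cv2.INTER_CUBIC)
c=np.zeros((560,800,3),np.uint8); c[:,:390]=a[:,:390]; c[:420,390:800]=b[:,:410]
cv2.imwrite("pics/crop1.png",c)
for n,uv,z in (("fix",(329,282),.012),("hous",(500,316),.064),("pad",(500,306),.004),("obj",(401,186),.046),("dish",(613,336),.016),("box",(201,275),.032)):
    print(n,ray(s,(uv[0]*.64,uv[1]*.64),z))
E
```

```text
fix [0.55489238 0.17643486 0.012     ]
hous [ 0.50173246 -0.19207132  0.064     ]
pad [ 0.5345594  -0.19924652  0.004     ]
obj [0.77579627 0.03761304 0.046     ]
dish [ 0.48657218 -0.44731333  0.016     ]
box [0.54288579 0.45394778 0.032     ]
```

View pics/crop1.png

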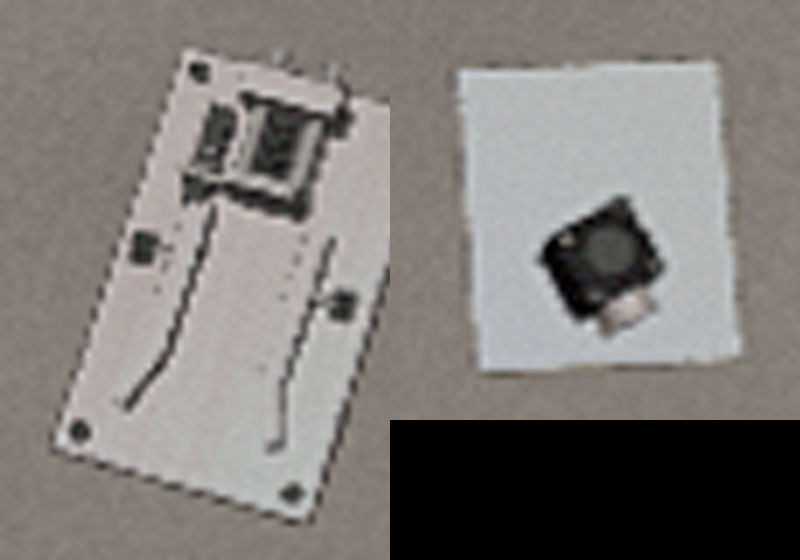

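Run:
```python
from h import *
s=snapshot("top")
a0=np.array([175,140]);
f=lambda u,v:((u/7)+175-.43,(v/7)+140-.43)
P=[ray(s,f(*c),.012)[:2] for c in((188,50),(55,450),(312,522))]
P.append(ray(s,(370*.64,247*.64),.012)[:2])
P=np.array(P); print("fixture corners",P,"centre",P.mean(0))
d=lambda i,j:np.linalg.norm(P[i]-P[j]); print("sizes",d(0,1),d(1,2),d(2,3),d(3,0))
for i,j in((1,0),(2,3)): e=P[i]*-1+P[j]; print("yaw",np.arctan2(e[1],e[0]))
for i,j in((2,1),(3,0)): e=P[i]*-1+P[j]; print("yaw",np.arctan2(-e[0],e[1]))
g=lambda u,v:((u-390)/7+290-.43,v/7+165-.43)
H=np.array([ray(s,g(*c),.064)[:2] for c in((625,197),(540,258),(585,318),(664,268))])
print("housing",H,[np.linalg.norm(H[i]-H[i-1]) for i in range(4)],H.mean(0)); 
for i,j in((2,1),(3,0)): e=H[j]-H[i];print("hyaw",np.arctan2(e[1],e[0]))
e=H[2]-H[3];print(np.arctan2(-e[0],e[1]))
print(get_state()["tcp_rot"]); print(snapshot("wrist")["mount"])
```

```text
fixture corners [[0.67145684 0.22087302]
 [0.46666179 0.26281001]
 [0.4424988  0.13565183]
 [0.64094801 0.0947367 ]] centre [0.55539136 0.17851789]
sizes 0.20904479296183984 0.1294335889200073 0.20262313079355385 0.12977349474762645
yaw -0.2019830611764782
yaw -0.20332527699736988
yaw -0.18778418723819781
yaw -0.23731422866591434
housing [[ 0.53409963 -0.20066357]
 [ 0.50198563 -0.16259806]
 [ 0.47559246 -0.18510717]
 [ 0.50204665 -0.22062069]] [np.float64(0.03775817624488947), np.float64(0.049802529649398575), np.float64(0.03468802940463226), np.float64(0.044283560597025394)] [ 0.50343109 -0.19224737]
hyaw 0.7061398132160507
hyaw 0.5568926526929052
0.6402321814614964
[ 1.90687588e-01  9.81650626e-01 -4.98357408e-04 -2.10402128e-04]
[[-7.23185186e-05 -9.56590433e-01 -2.91435650e-01  7.45993851e-02]
 [ 9.99999734e-01 -2.80900313e-04  6.73864207e-04  8.25574268e-04]
 [-7.26476419e-04 -2.91435523e-01  9.56590199e-01 -1.45759585e-01]
 [ 0.00000000e+00  0.00000000e+00  0.00000000e+00  1.00000000e+00]]
```

The fixture is at about (0.555, 0.178) with yaw about −0.20, and its edges measure 0.209, 0.203 and 0.130 m, close to 210 x 130. The housing is at about (0.503, −0.192) with yaw about 0.6. Next I'll move above the housing.

```bash
cat >> h.py <<'E'
from scipy.spatial.transform import Rotation as Ro
def plan(pos,yaw):
    """units to bring TCP to pos, tool down, tool y at world angle yaw"""
    s=get_state(); R=Ro.from_quat(s["tcp_rot"])
    y=np.array([np.cos(yaw),np.sin(yaw),0]); z=np.array([0,0,-1.]); T=Ro.from_matrix(np.c_[np.cross(y,z),y,z])
    print("shift",(R.inv().apply(np.array(pos)-s["tcp_pos"])/.025).round(3),"turn",np.degrees((R.inv()*T).as_rotvec()/6).round(3),"t",s["time"])
E
python3 -c "
from h import *
plan([.503,-.192,.165],.62+np.pi/2); plan([.36,.17,.2],1.7)"
```

```text
shift [-21.534 -22.576   2.947] turn [-7.000e-03 -5.000e-03 -9.585e+00] t 0.25
shift [-10.809 -11.292   1.538] turn [-8.000e-03 -4.000e-03 -4.898e+00] t 0.25
```

>>> {"op": "arm_command", "data": {"moves": [-0.6, -0.6, 0, 0, 0, -0.3, -1.8, -1.9, 0, 0, 0, -1, -3, -3.2, 0, 0, 0, -1.8, -4.3, -4.5, 0, 0, 0, -2.6, -5.6, -5.9, 0, 0, 0, -3.4, -6.9, -7.3, 0, 0, 0, -4.2, -8.2, -8.7, 0, 0, 0, -5, -9.5, -10, 0, 0, 0, -5.8, -10.8, -11.4, 0, 0, 0, -6.6, -12.1, -12.8, 0, 0, 0, -7.4], "fingers": 80}}

```text
time: 1.25
tcp_pos: [0.3763, 0.1214, 0.239]
tcp_rot: [-0.196, 0.981, -0.0, 0.001]
force: [-0.2, 0.4, -0.3]
gripper_width: 0.0797
gripper_force: 0.0
```

```bash
python3 -c "
from h import *
plan([.503,-.192,.165],.62+np.pi/2)"
```

```text
shift [  0.147 -13.522   2.964] turn [-0.004  0.01  -2.15 ] t 1.25
```

>>> {"op": "arm_command", "data": {"moves": [0, -1.6, 0.3, 0, 0, -0.3, 0, -3.4, 0.7, 0, 0, -0.6, 0, -5.3, 1.1, 0, 0, -0.9, 0, -7.2, 1.5, 0, 0, -1.2, 0, -9, 1.9, 0, 0, -1.5, 0, -10.8, 2.3, 0, 0, -1.8, 0.1, -12.2, 2.6, 0, 0, -2, 0.1, -13.2, 2.9, 0, 0, -2.1, 0.1, -13.5, 3, 0, 0, -2.1, 0.1, -13.5, 3, 0, 0, -2.1]}}

```text
time: 2.25
tcp_pos: [0.502, -0.1901, 0.1631]
tcp_rot: [-0.3, 0.954, 0.001, -0.0]
force: [-0.0, -0.2, -0.7]
gripper_width: 0.08
gripper_force: 0.0
```

Run:
```python
from h import *
st=get_state(); s=snapshot("wrist"); cv2.imwrite("pics/w1.png",s["pixels"][:,:,::-1])
print(st["tcp_pos"],st["tcp_rot"],st["dq"].round(4),s["mtx"],s["distortion"])
```

```text
[ 0.50199215 -0.19007807  0.16306821] [-3.00016204e-01  9.53933803e-01  6.25240988e-04 -4.31594508e-04] [ 0.0302 -0.0345  0.0251  0.0058  0.0134  0.0078] [[319.06812476   0.         253.58714359]
 [  0.         319.06812476 194.76768627]
 [  0.           0.           1.        ]] [-0.03792968  0.          0.          0.          0.        ]
```

View pics/w1.png

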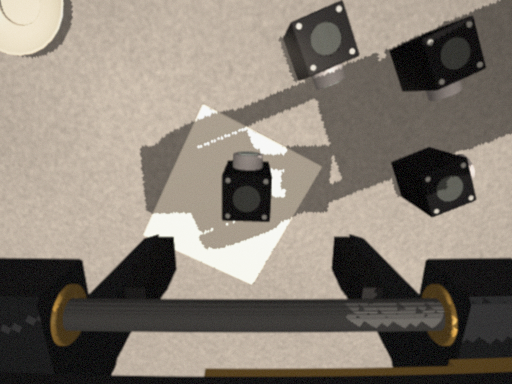

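The wrist view shows the housing at (247,200), collar up at (247,158), square to the fingers. Its top face runs roughly (222,177), (271,177), (271,221), (222,221).

```bash
cat >> h.py <<'E'
def wray(s,st,uv,z):
    M=np.array(s["mount"]); R=Ro.from_quat(st["tcp_rot"]).as_matrix()
    p=cv2.undistortPoints(np.array([[uv]],float),np.array(s["mtx"]),np.array(s["distortion"]))[0,0]
    c=R@M[:3,3]+st["tcp_pos"]; d=R@M[:3,:3]@np.array([p[0],p[1],1]); return (c+d*(z-c[2])/d[2])
E
python3 - <<'E'
from h import *
st=get_state(); s=snapshot("wrist"); im=s["pixels"][:,:,::-1]
cv2.imwrite("pics/w1c.png",cv2.resize(im[140:235,200:295],(760,760)[:1]*2,interpolation=cv2.INTER_CUBIC)[:600])
C=[wray(s,st,c,.064)[:2] for c in((222,177.5),(271,177.5),(271,221),(221.5,221))]
C=np.array(C);print(C,[np.linalg.norm(C[i]-C[i-1]) for i in range(4)],C.mean(0))
R=Ro.from_quat(st["tcp_rot"]).as_matrix()
print("tool frame offset",(R.T@np.r_[C.mean(0)-st["tcp_pos"][:2],0]), st["tcp_pos"])
e=C[0]-C[3];print("x yaw",np.arctan2(-e[1],-e[0]), "tool y yaw",np.arctan2(R[1,1],R[0,1]))
E
```

```text
[[ 0.50500544 -0.21745568]
 [ 0.48281555 -0.18569369]
 [ 0.51270905 -0.16406584]
 [ 0.53608533 -0.19752715]] [np.float64(0.03692026747520376), np.float64(0.0387455166739227), np.float64(0.036896955358672906), np.float64(0.04081800488551715)] [ 0.50915384 -0.19118559]
tool frame offset [-4.77151942e-03 -5.77744129e-03 -8.36540646e-06] [ 0.50193235 -0.1891865   0.16344566]
x yaw 0.5701665393319891 tool y yaw 2.1812017745076275
```

View pics/w1c.png

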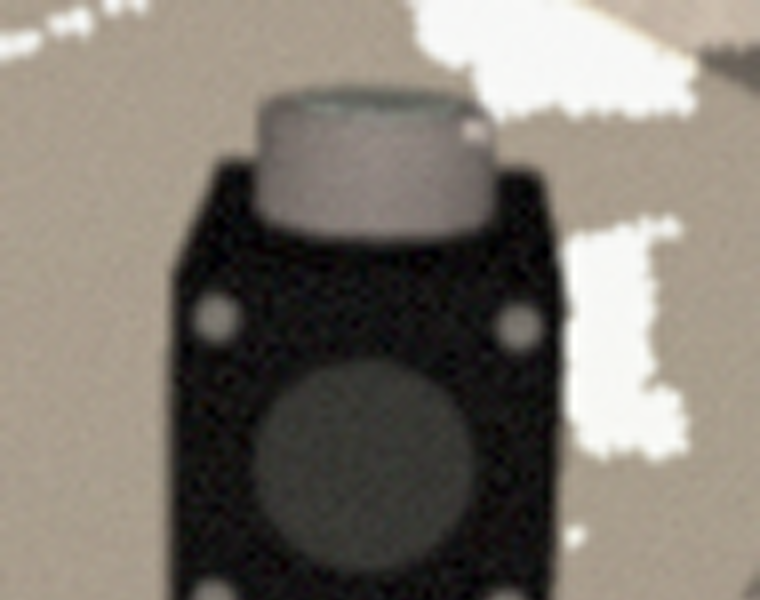

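The crop shows the top disc at crop (364,463), which is full-frame (245.5,197.9), and screws at (217,317) and (520,327). The housing is turned about 2° to the tool.

Run:
```python
from h import *
st=get_state(); s=snapshot("wrist")
f=lambda u,v:wray(s,st,(u/8+200-.44,v/8+140-.44),.064)[:2]
c=f(364,463); a,b=f(217,317),f(520,327); e=b-a
print("centre",c,"screw yaw of y line",np.arctan2(e[1],e[0]),np.arctan2(-e[1],-e[0]),np.linalg.norm(e))
R=Ro.from_quat(st["tcp_rot"]).as_matrix(); print("tool y",np.arctan2(R[1,1],R[0,1]))
y=np.arctan2(e[1],e[0]); hx=np.array([np.cos(y-np.pi/2),np.sin(y-np.pi/2)]); print("hx",hx)
g=c-hx*.003
plan([*g,.025],y)
```

```text
centre [ 0.50832569 -0.19263665] screw yaw of y line 2.147573014185951 -0.9940196394038422 0.030056100859861143
tool y 2.182103839879171
hx [0.83822475 0.54532491]
shift [ 0.011 -0.273  5.561] turn [0.002 0.001 0.335] t 2.4
```

>>> {"op": "arm_command", "data": {"moves": [0, -0.3, 0.5, 0, 0, 0.3, 0, -0.3, 1.4, 0, 0, 0.3, 0, -0.3, 2.4, 0, 0, 0.3, 0, -0.3, 3.4, 0, 0, 0.3, 0, -0.3, 4.3, 0, 0, 0.3, 0, -0.3, 5, 0, 0, 0.3, 0, -0.3, 5.4, 0, 0, 0.3, 0, -0.3, 5.55, 0, 0, 0.3, 0, -0.3, 5.55, 0, 0, 0.3]}}

```text
time: 3.3
tcp_pos: [0.5066, -0.1957, 0.0248]
tcp_rot: [-0.286, 0.958, 0.0, -0.0]
force: [0.7, 0.2, 0.4]
gripper_width: 0.0798
gripper_force: 0.0
```

>>> {"op": "arm_command", "data": {"moves": [0, 0, 0, 0, 0, 0, 0, 0, 0, 0, 0, 0, 0, 0, 0, 0, 0, 0, 0, 0, 0, 0, 0, 0, 0, 0, 0, 0, 0, 0, 0, 0, 0, 0, 0, 0, 0, 0, 0, 0, 0, 0, 0, 0, 0, 0, 0, 0], "fingers": 30, "force": 25}}

```text
time: 4.1
tcp_pos: [0.5066, -0.1958, 0.0251]
tcp_rot: [-0.286, 0.958, 0.0, -0.0]
force: [-2.1, 1.4, 4.2]
gripper_width: 0.0396
gripper_force: 25.0
```

The housing is gripped (39.6 mm opening, 25 N). I'll lift it and carry it to above the fixture.

>>> {"op": "arm_command", "data": {"moves": [0, 0, -0.3, 0, 0, 0, 0, 0, -1, 0, 0, 0, 0, 0, -2, 0, 0, 0, 0, 0, -3.2, 0, 0, 0, 0, 0, -4.5, 0, 0, 0, 0, 0, -5.7, 0, 0, 0, 0, 0, -6.5, 0, 0, 0, 0, 0, -7, 0, 0, 0, 0, 0, -7, 0, 0, 0]}}

```text
time: 5.0
tcp_pos: [0.5075, -0.1965, 0.2018]
tcp_rot: [-0.286, 0.958, -0.001, 0.001]
force: [0.5, -0.5, -1.1]
gripper_width: 0.0395
gripper_force: 25.0
```

```bash
python3 -c "
from h import *
plan([.604,.168,.2],np.pi/2-.2); print(get_state()['force'],get_state()['gripper_width'])"
```

```text
shift [-11.217  10.083   0.052] turn [-0.024  0.023  7.445] t 5.0
[ 0.45378633 -0.50791527 -1.14300464] 0.03950998324313064
```

>>> {"op": "arm_command", "data": {"moves": [-0.4, 0.4, 0, 0, 0, 0.3, -1.4, 1.3, 0, 0, 0, 1, -2.6, 2.3, 0, 0, 0, 1.8, -3.8, 3.4, 0, 0, 0, 2.6, -5, 4.5, 0, 0, 0, 3.4, -6.2, 5.6, 0, 0, 0, 4.2, -7.4, 6.7, 0, 0, 0, 5, -8.6, 7.7, 0, 0, 0, 5.8, -9.7, 8.7, 0, 0, 0, 6.6, -10.4, 9.3, 0, 0, 0, 7.2]}}

```text
time: 6.0
tcp_pos: [0.596, 0.1437, 0.1977]
tcp_rot: [0.088, 0.996, 0.0, -0.002]
force: [0.4, 0.6, -1.4]
gripper_width: 0.0397
gripper_force: 25.0
```

```bash
python3 -c "
from h import *
plan([.604,.168,.2],np.pi/2-.2)"
```

```text
shift [-0.145  1.015 -0.092] turn [-0.002 -0.029  0.232] t 6.0
```

>>> {"op": "arm_command", "data": {"moves": [0, 0.6, 0, 0, 0, 0.2, -0.2, 1, 0, 0, 0, 0.2, -0.2, 1, 0, 0, 0, 0.2, -0.2, 1, 0, 0, 0, 0.2, -0.2, 1, 0, 0, 0, 0.2]}}

```text
time: 6.5
tcp_pos: [0.6059, 0.1638, 0.1995]
tcp_rot: [0.098, 0.995, -0.0, -0.0]
force: [-0.3, -0.3, -1.3]
gripper_width: 0.0397
gripper_force: 25.0
```

Run:
```python
from h import *
st=get_state(); s=snapshot("wrist"); im=s["pixels"][:,:,::-1]; cv2.imwrite("pics/w2.png",cv2.resize(im,(800,600),interpolation=cv2.INTER_CUBIC))
np.savez("w2.npz",pos=st["tcp_pos"],rot=st["tcp_rot"]); print(st["tcp_pos"],st["tcp_rot"],st["force"])
```

```text
[0.60590288 0.16376816 0.19953648] [ 9.78731489e-02  9.95198808e-01 -2.19260072e-04 -3.62019022e-04] [-0.26828505 -0.3013192  -1.34014995]
```

View pics/w2.png

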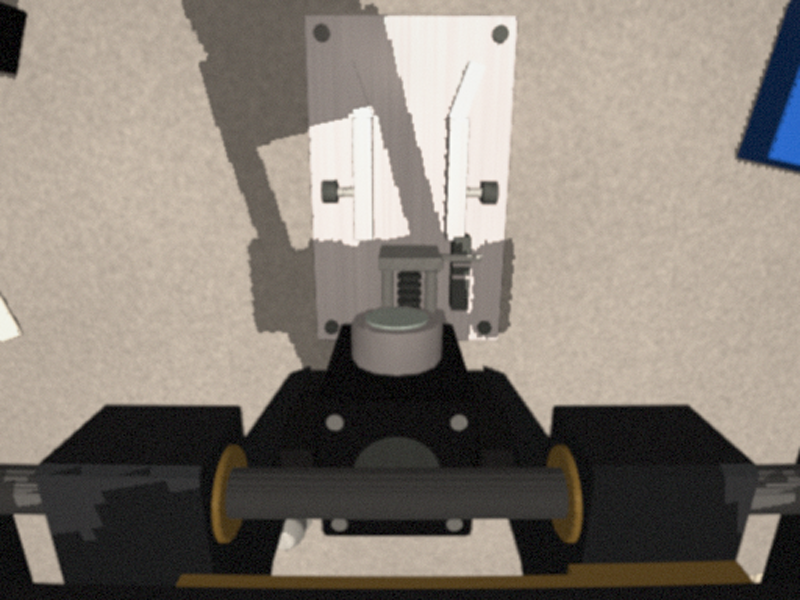

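The wrist view shows the fixture well. The plate corners are about (306,16), (517,16) and (318,338). The rails run between x=356–372 and x=447–467, the thumbscrews are at (330,190) and (490,190), and the stop is at (410,255). The held housing is square to the tool.

Run:
```python
from h import *
d=np.load("w2.npz"); st=dict(tcp_pos=d["pos"],tcp_rot=d["rot"]); s=snapshot("wrist")
f=lambda u,v,z:wray(s,st,((u+.5)*.64-.5,(v+.5)*.64-.5),z)[:2]
names={"TL":(306,16,.012),"TR":(517,16,.012),"BL":(318,339,.012),"BR":(497,339,.012),"sTL":(321.5,33,.012),"sTR":(500,34,.012),"sBL":(332,327,.012),"sBR":(484,327,.012)}
W={k:f(*v) for k,v in names.items()}
for a,b in(("TL","TR"),("BL","BR"),("TL","BL"),("TR","BR"),("sTL","sTR"),("sTL","sBL"),("sTR","sBR"),("sBL","sBR")):
    e=W[b]-W[a]; print(a,b,np.linalg.norm(e).round(4),np.arctan2(e[1],e[0]).round(4))
print("corner centre",sum(W[k] for k in("TL","TR","BL","BR"))/4,"screw centre",sum(W[k] for k in("sTL","sTR","sBL","sBR"))/4)
c=sum(W[k] for k in("sTL","sTR","sBL","sBR"))/4; 
for yaw in(-.2,):
    R2=np.array([[np.cos(yaw),np.sin(yaw)],[-np.sin(yaw),np.cos(yaw)]])
    for n,p in dict(railLin1=(372,112,.027),railLin2=(372,236,.027),railRin1=(449,118,.027),railRin2=(446,236,.027),thL=(330,190,.02),thR=(490,191,.02),stopL=(380,247,.058),stopR=(439,247,.058)).items(): print(n,R2@(f(*p)-c))
    print("held screws",[R2@(f(u,v,st["tcp_pos"][2]+.039)-st["tcp_pos"][:2]) for u,v in((335,422),(459,422),(340,524),(455,524))])
```

```text
TL TR 0.127 1.376
BL BR 0.128 1.3745
TL BL 0.2072 -0.2041
TR BR 0.2074 -0.1995
sTL sTR 0.1082 1.3707
sTL sBL 0.1886 -0.1976
sTR sBR 0.1882 -0.2
sBL sBR 0.1078 1.3745
corner centre [0.55775834 0.1827929 ] screw centre [0.55806351 0.18268223]
railLin1 [-0.04772743 -0.02332027]
railLin2 [ 0.0271677  -0.02402892]
railRin1 [-0.04452695  0.02302608]
railRin2 [0.02697339 0.02342213]
thL [-0.00118822 -0.05093166]
thR [-0.00100271  0.051403  ]
stopL [ 0.02863099 -0.01793013]
stopR [0.02849157 0.01643053]
held screws [array([-0.01214843, -0.01416476]), array([-0.0122599 ,  0.01583093]), array([ 0.01800033, -0.01391344]), array([0.01789262, 0.01609265])]
```

```bash
cat >> h.py <<'E'
FC=np.array([.5578,.1815]); FY=-.199
def fx(x,y=0): return FC+np.array([np.cos(FY)*x-np.sin(FY)*y,np.sin(FY)*x+np.cos(FY)*y])
def infix():
    s=get_state(); d=s["tcp_pos"][:2]-FC; c,n=np.cos(FY),np.sin(FY)
    print("fix x,y",(c*d[0]+n*d[1]).round(4),(-n*d[0]+c*d[1]).round(4),"z",s["tcp_pos"][2].round(4),"F fix",(c*s["force"][0]+n*s["force"][1]).round(2),(-n*s["force"][0]+c*s["force"][1]).round(2),s["force"][2].round(2),"w",s["gripper_width"],s["time"])
E
python3 -c "
from h import *
infix(); plan([*fx(-.038),.1],np.pi/2+FY); plan([*fx(-.038),.05],np.pi/2+FY)"
```

```text
fix x,y 0.0508 -0.0078 z 0.1999 F fix -0.32 -0.48 -2.17 w 0.03962386009221111 6.6
shift [3.55  0.321 3.997] turn [-0.002 -0.001  0.026] t 6.6
shift [3.549 0.322 5.997] turn [-0.002 -0.001  0.026] t 6.6
```

>>> {"op": "arm_command", "data": {"moves": [0.5, 0.1, 0, 0, 0, 0, 1.4, 0.3, 0, 0, 0, 0, 2.4, 0.3, 0, 0, 0, 0, 3.2, 0.3, 0.5, 0, 0, 0, 3.55, 0.32, 1.4, 0, 0, 0, 3.55, 0.32, 2.5, 0, 0, 0, 3.55, 0.32, 3.6, 0, 0, 0, 3.55, 0.32, 4.7, 0, 0, 0, 3.55, 0.32, 5.5, 0, 0, 0, 3.55, 0.32, 6, 0, 0, 0]}}

```text
time: 7.6
tcp_pos: [0.5189, 0.1898, 0.0485]
tcp_rot: [0.098, 0.995, -0.0, -0.001]
force: [0.2, -1.2, -2.2]
gripper_width: 0.0398
gripper_force: 25.0
```

>>> {"op": "arm_command", "data": {"moves": [0, 0, 0, 0, 0, 0, 0, 0, 0, 0, 0, 0]}}

```text
time: 7.8
tcp_pos: [0.5208, 0.19, 0.0507]
tcp_rot: [0.097, 0.995, 0.0, 0.0]
force: [0.0, -0.3, -1.6]
gripper_width: 0.0398
gripper_force: 25.0
```

Run:
```python
from h import *
infix(); plan([*fx(-.038),.0333],np.pi/2+FY)
s=snapshot("wrist"); t=snapshot("side")["pixels"][:,:,::-1]; im=s["pixels"][:,:,::-1]
a=cv2.resize(im[0:300,100:400],(500,500),interpolation=cv2.INTER_CUBIC); b=cv2.resize(t[220:320,200:310],(300,273),interpolation=cv2.INTER_CUBIC)
c=np.zeros((500,800,3),np.uint8); c[:,:500]=a; c[:273,500:]=b; cv2.imwrite("pics/w3.png",c)
```

```text
fix x,y -0.0379 0.001 z 0.0507 F fix 0.1 -0.26 -1.58 w 0.03976489844190998 7.8
shift [ 0.005 -0.039  0.697] turn [0.003 0.007 0.035] t 7.8
```

View pics/w3.png

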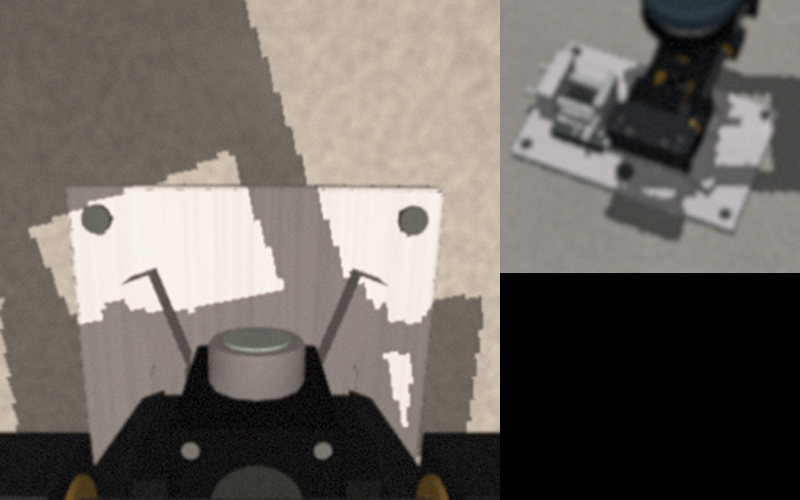

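The flare tips at (153,270) and (354,271) straddle the collar at (257,350). The housing sits about 1 mm towards +y, which matches the planned correction, so I'll lower it.

>>> {"op": "arm_command", "data": {"moves": [0, -0.04, 0.15, 0, 0, 0, 0, -0.04, 0.35, 0, 0, 0, 0, -0.04, 0.5, 0, 0, 0, 0, -0.04, 0.6, 0, 0, 0, 0, -0.04, 0.66, 0, 0, 0, 0, -0.04, 0.7, 0, 0, 0, 0, -0.04, 0.7, 0, 0, 0, 0, -0.04, 0.7, 0, 0, 0, 0, -0.04, 0.7, 0, 0, 0]}}

```text
time: 8.8
tcp_pos: [0.5201, 0.1888, 0.0332]
tcp_rot: [0.097, 0.995, -0.0, -0.0]
force: [-3.5, -0.9, 7.0]
gripper_width: 0.0395
gripper_force: 25.0
```

```bash
python3 -c "
from h import *
infix(); plan([*fx(-.038),.0331],np.pi/2+FY)"
```

```text
fix x,y -0.0384 -0.0003 z 0.0332 F fix -3.26 -1.56 6.95 w 0.03951030913512207 8.8
shift [-0.014  0.011  0.003] turn [-0.004 -0.007  0.037] t 8.8
```

>>> {"op": "arm_command", "data": {"moves": [0, 0, -0.02, 0, 0, 0, 0, 0, -0.02, 0, 0, 0, 0, 0, -0.02, 0, 0, 0, 0, 0, -0.02, 0, 0, 0]}}

```text
time: 9.2
tcp_pos: [0.5206, 0.1889, 0.0332]
tcp_rot: [0.097, 0.995, 0.0, 0.0]
force: [-0.1, -0.2, 2.4]
gripper_width: 0.0402
gripper_force: 25.0
```

```bash
python3 -c "
from h import *
infix(); plan([*fx(-.038),.0335],np.pi/2+FY)"
```

```text
fix x,y -0.038 -0.0001 z 0.0332 F fix -0.07 -0.18 2.44 w 0.04021390976043551 9.2
shift [ 0.002  0.004 -0.013] turn [0.001 0.003 0.036] t 9.2
```

>>> {"op": "arm_command", "data": {"moves": [-0.1, 0, -0.01, 0, 0, 0, -0.3, 0, -0.01, 0, 0, 0, -0.5, 0, -0.01, 0, 0, 0, -0.7, 0, -0.01, 0, 0, 0, -0.9, 0, -0.01, 0, 0, 0, -1.1, 0, -0.01, 0, 0, 0, -1.3, 0, -0.01, 0, 0, 0, -1.5, 0, -0.01, 0, 0, 0, -1.6, 0, -0.01, 0, 0, 0, -1.6, 0, -0.01, 0, 0, 0]}}

```text
time: 10.2
tcp_pos: [0.5604, 0.1808, 0.0332]
tcp_rot: [0.098, 0.995, -0.0, 0.001]
force: [1.3, 0.2, -2.1]
gripper_width: 0.04
gripper_force: 25.0
```

```bash
python3 -c "
from h import *
infix()"
```

```text
fix x,y 0.0027 -0.0001 z 0.0332 F fix 1.25 0.48 -2.07 w 0.03995385911418701 10.2
```

>>> {"op": "arm_command", "data": {"moves": [-0.06, 0, 0, 0, 0, 0, -0.14, 0, 0, 0, 0, 0, -0.22, 0, 0, 0, 0, 0, -0.3, 0, 0, 0, 0, 0, -0.38, 0, 0, 0, 0, 0, -0.44, 0, 0, 0, 0, 0, -0.5, 0, 0, 0, 0, 0, -0.5, 0, 0, 0, 0, 0, -0.5, 0, 0, 0, 0, 0]}}

```text
time: 11.1
tcp_pos: [0.5718, 0.1787, 0.0332]
tcp_rot: [0.098, 0.995, -0.0, -0.0]
force: [-2.8, 0.9, 1.8]
gripper_width: 0.0399
gripper_force: 25.0
```

```bash
python3 -c "
from h import *
infix()"
```

```text
fix x,y 0.0143 -0.0 z 0.0332 F fix -2.89 0.34 1.85 w 0.039946397172345854 11.1
```

>>> {"op": "arm_command", "data": {"moves": [-0.05, 0, 0, 0, 0, 0, -0.1, 0, 0, 0, 0, 0, -0.15, 0, 0, 0, 0, 0, -0.2, 0, 0, 0, 0, 0, -0.25, 0, 0, 0, 0, 0, -0.28, 0, 0, 0, 0, 0, -0.28, 0, 0, 0, 0, 0, -0.28, 0, 0, 0, 0, 0]}}

```text
time: 11.9
tcp_pos: [0.5769, 0.1777, 0.0332]
tcp_rot: [0.097, 0.995, -0.0, -0.002]
force: [-9.9, 1.9, 8.5]
gripper_width: 0.0397
gripper_force: 25.0
```

```bash
python3 -c "
from h import *
infix()
t=snapshot('side')['pixels'][:,:,::-1];u=snapshot('top')['pixels'][:,:,::-1];im=snapshot('wrist')['pixels'][:,:,::-1]
infix()
c=np.zeros((600,800,3),np.uint8);c[:300,:400]=cv2.resize(im,(400,300));c[300:600,:330]=cv2.resize(t[220:320,200:310],(330,300),interpolation=cv2.INTER_CUBIC);c[:560,400:]=cv2.resize(u[145:201,195:235],(400,560),interpolation=cv2.INTER_CUBIC)
cv2.imwrite('pics/w4.png',c)"
```

```text
fix x,y 0.0195 0.0 z 0.0332 F fix -10.1 -0.11 8.5 w 0.039650187623500685 11.9
fix x,y 0.0195 0.0 z 0.0332 F fix -10.31 -0.95 8.82 w 0.03964288682426384 12.05
```

View pics/w4.png

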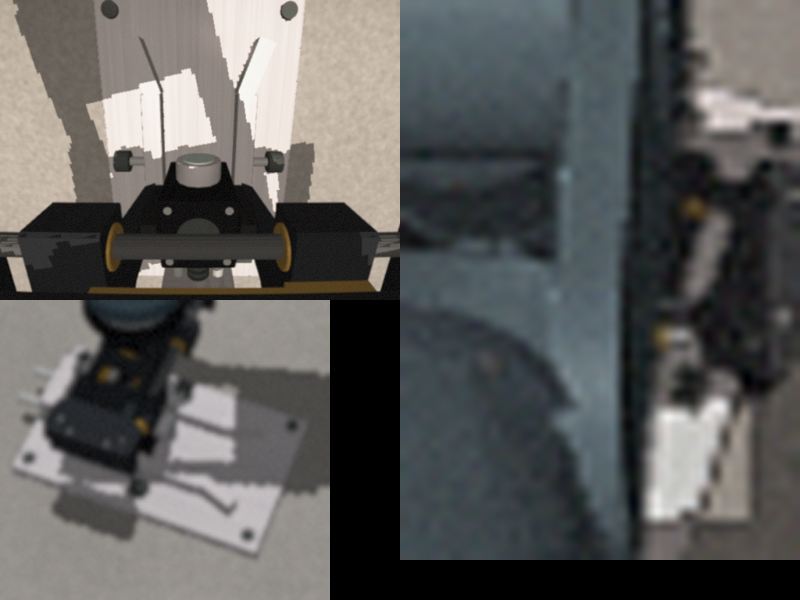

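The wrist view shows the collar still facing away and the housing centred, with its screws at the same pixels as before, so nothing has slipped. The push is about 10 N including bed friction. I'll ease the downward load and measure again.

>>> {"op": "arm_command", "data": {"moves": [0, 0, -0.01, 0, 0, 0, 0, 0, -0.02, 0, 0, 0, 0, 0, -0.02, 0, 0, 0, 0, 0, -0.02, 0, 0, 0]}}

```text
time: 12.45
tcp_pos: [0.5769, 0.1777, 0.0332]
tcp_rot: [0.097, 0.995, -0.0, -0.002]
force: [-8.1, 0.4, 4.3]
gripper_width: 0.0398
gripper_force: 25.0
```

```bash
python3 -c "
from h import *
infix(); s=get_state(); print(Ro.from_quat(s['tcp_rot']).as_matrix().round(4)[:,2], s['wrist_torque'])"
```

```text
fix x,y 0.0195 0.0 z 0.0332 F fix -8.07 -1.2 4.34 w 0.039778919682414586 12.45
[-3.9e-03  2.0e-04 -1.0e+00] [ 0.22569611  1.22211112 -0.06826312]
```

>>> {"op": "arm_command", "data": {"moves": [0, 0, -0.015, 0, 0, 0, -0.03, 0, -0.02, 0, 0, 0, -0.06, 0, -0.02, 0, 0, 0, -0.09, 0, -0.02, 0, 0, 0, -0.12, 0, -0.02, 0, 0, 0, -0.12, 0, -0.02, 0, 0, 0, -0.12, 0, -0.02, 0, 0, 0]}}

```text
time: 13.15
tcp_pos: [0.5791, 0.1772, 0.0332]
tcp_rot: [0.097, 0.995, -0.0, -0.003]
force: [-9.0, 1.7, 4.6]
gripper_width: 0.0395
gripper_force: 25.0
```

```bash
python3 -c "
from h import *
infix(); s=get_state(); print(Ro.from_quat(s['tcp_rot']).as_matrix().round(4)[:,2], s['wrist_torque'])"
```

```text
fix x,y 0.0217 0.0 z 0.0332 F fix -9.14 -0.08 4.57 w 0.03949427309488243 13.15
[-5.4e-03  3.0e-04 -1.0e+00] [ 0.3434237   1.37672704 -0.18163645]
```

>>> {"op": "arm_command", "data": {"moves": [-0.01, 0, -0.01, 0, 0, 0, -0.01, 0, -0.01, 0, 0, 0, -0.01, 0, -0.01, 0, 0, 0, -0.01, 0, -0.01, 0, 0, 0, -0.01, 0, -0.01, 0, 0, 0, -0.01, 0, -0.01, 0, 0, 0, -0.01, 0, -0.01, 0, 0, 0, -0.01, 0, -0.01, 0, 0, 0, -0.01, 0, -0.01, 0, 0, 0, -0.01, 0, -0.01, 0, 0, 0]}}

```text
time: 14.15
tcp_pos: [0.5792, 0.1772, 0.0332]
tcp_rot: [0.097, 0.995, -0.0, -0.003]
force: [-8.6, 2.0, 1.5]
gripper_width: 0.0396
gripper_force: 25.0
```

>>> {"op": "arm_command", "data": {"moves": [0, 0, 0, 0, 0, 0, 0, 0, 0, 0, 0, 0, 0, 0, 0, 0, 0, 0, 0, 0, 0, 0, 0, 0, 0, 0, 0, 0, 0, 0, 0, 0, 0, 0, 0, 0, 0, 0, 0, 0, 0, 0, 0, 0, 0, 0, 0, 0, 0, 0, 0, 0, 0, 0, 0, 0, 0, 0, 0, 0]}}

```text
time: 15.15
tcp_pos: [0.5792, 0.1772, 0.0332]
tcp_rot: [0.097, 0.995, -0.0, -0.003]
force: [-9.0, 2.1, 2.1]
gripper_width: 0.0397
gripper_force: 25.0
```

Run:
```python
from h import *
infix(); im=snapshot('wrist')['pixels'][:,:,::-1]; t=snapshot('side')['pixels'][:,:,::-1]
c=np.zeros((600,800,3),np.uint8); c[:300]=cv2.resize(im[234:378,64:448],(800,300),interpolation=cv2.INTER_CUBIC); c[300:,:400]=cv2.resize(t[225:300,200:300],(400,300),interpolation=cv2.INTER_CUBIC)
c[300:,400:]=cv2.resize(im[:,:],(400,300)); cv2.imwrite('pics/w5.png',c); infix()
```

```text
fix x,y 0.0218 -0.0 z 0.0332 F fix -9.19 0.25 2.08 w 0.039697590902272484 15.15
fix x,y 0.0218 -0.0 z 0.0332 F fix -8.51 0.05 2.22 w 0.03993081135285339 15.25
```

View pics/w5.png

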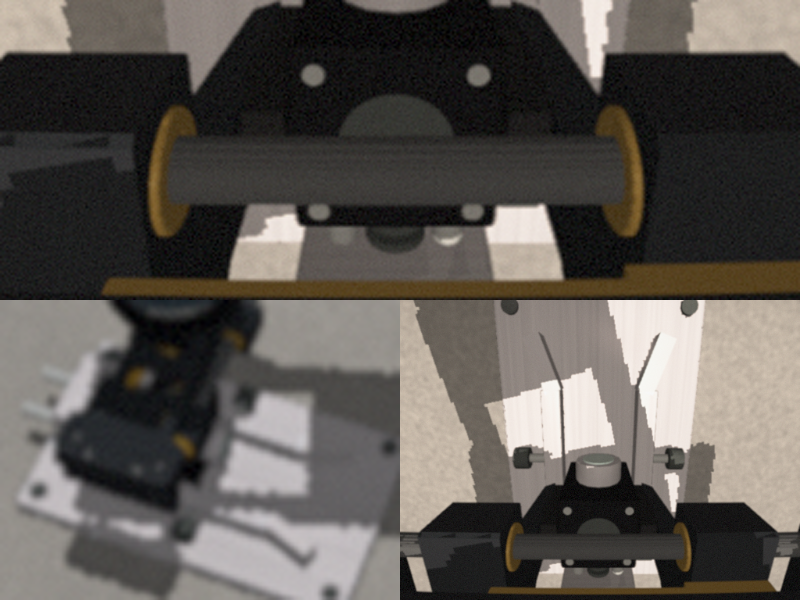

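The view shows the housing seated, square and centred between the rails, with its collar facing away. The push is steady at about 8–9 N and has held for more than 2 s. I'll hand the job in.

```bash
python3 -c "
from rig import *
print(close_job())"
```

```text
the job is handed in; nothing more can be done
None
```

The job is handed in with the arm still holding the housing flat between the rails, pressed against the stop with about 8 N and the stop back an estimated 9–10 mm; the gripper hid the pointer, so that figure comes from arm position and force, and the judging result wasn't shown.

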